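Hang the slotted weighing pan on the herb scale's pin

ROBOT

A 6-joint arm with a two-finger parallel gripper is mounted at the origin on the work surface. World frame = base frame: x ahead of the robot, y to its left, z up, the work surface at z = 0. Lengths are in m, angles in degrees, forces in N, time in s.
With the tool pointing down it reaches from about 0.375 to 0.9 m from the base axis. Payload 3.1 kg.
Tool frame: the origin (TCP) lies on the centre line of the jaws, within the pads' length; the fingertips stand 14 mm ahead of it and the grasp point (between the pads) lies 5 mm behind it (bot.tips_ahead is the distance from the TCP to the fingertips, in m); z points along the fingers, y is the line along which they close (so a half turn about z gives the same grasp; the last joint's range is limited). The gripper opens to 87 mm and grips with 3 to 60 N. Pads are 19 mm wide; open, the fingers measure 117 mm over their backs; the gripper's body (75 mm by 190 mm) begins 51 mm behind the grasp point.
Start: joints at [-85.17, 30.224, 82.088, -0, 67.689, -10.227], TCP at [0.162, -0.604, 0.237] pointing down, gripper open.
Joint ranges: [-176.69, 176.69], [-43.24, 126.21], [12.49, 139.97], [-82, 262], [0, 151.66], [-163.58, 163.58]. Speed limits (degrees/s): [159.86, 159.86, 180, 180, 180, 180].

INTERFACE

Orientations are given as a 3x3 rotation matrix whose columns are the frame's x, y, z axes.
In Python, from rig import bot gives the robot as it stands.
- The arm moves only by the tool play_rows, never from a script. Its argument "moves" is a list that holds one entry, the list of rows, each a list of 6 numbers: the shift along the tool's x, y, z in mm, then the turn, a rotation vector about the tool's x, y, z in rad. A call has 1 to 5 rows; each row shifts and turns the commanded pose from where the row before left it, along the tool's axes as they then stand; what a row does not reach is not made up. A row lasts 1/10 s, in which the tool goes at most 50 mm and 8.59 degrees, less where a joint would pass 70% of its speed; a pose out of reach is approached as far as the arm can. A call with a gripper value outside its range is refused whole. "fingers" is the opening, from -1 (shut) to 1 (fully open), set as the call begins (left out, the last holds). The fingers move at their own pace and stop on an object; the grip force is fixed at half the most. Time passes only in rows, so rows that do not move let the fingers close. It gives the time, the measured TCP pose, the force, the opening and the grip force at its end, in the units of the state.
- bot.read_state(): the state, without advancing time (a new reading comes with each control period).
- bot.capture(name): name is "scene" or "top"; returns a dict with "image" (400x640x3 uint8, blue, green, red), "fx", "fy", "cx", "cy" (pixels), "R" (3x3) and "t" (3): a world point X has camera coordinates R X + t. Camera axes: x right, y down, z forward; pixel columns grow to the right and rows downward; lengths in m; the calibration is good to about 2 mm. A picture is of the moment at which its call begins. There is no depth.
- bot.hand_in(): hands the job in; it is judged then, once.
Trained networks look in a picture, given as the dict that the camera call returned (one of the last four; its "shot" number tells which), for a name from the list of things; names that differ only in an ending like _2 or _b are one class to them, and where a whole thing is asked for, a point or a joint stands for the part that bears it (a point fixed in the world has none). Each returns a list of dicts, best first, with "confidence" (0 to 1); they miss things now and then, are a little off and sometimes report something else, mostly with a low value. They report only what shows in the picture. A call takes as long as a camera call. They do not tell look-alikes from the thing itself.
- bot.search_frame(picture, query): "centre" ([column, row] in pixels, amid what is visible of it).
- bot.silhouettes(picture, query): "pixels" (400x640 bool, what is visible of it) and "centre" ([column, row] in pixels, amid what is visible of it).
- bot.pinpoint(picture, query): "centre" ([column, row] in pixels: a listed point, or the origin of a listed thing).
The state is a dict: "time_s": time; "joint_positions": joint angles; "qvel": joint speeds; "tau": joint torques, N m; "position": TCP position; "tcp_rot": TCP orientation; "force": force on the tool from outside, world axes, zero at the start; "moment": the same for the moment, N m; "opening": opening from 0.0 (shut) to 1.0 (fully open); "grasp_force": force on a finger pad.
Only numpy, scipy, OpenCV 4.12 (cv2) and the standard library are available. Lean on these libraries where they do the work, as an engineer would, in place of code of your own. Each camera call takes 0.05 s, during which the arm holds its last target. There are 200 camera calls.

TASK

Hang the steel weighing pan on the hanging scale: pass the side-open slot of its brass strap sideways over the scale's pin between the two collars, let the pan down until the pin sits fully home in the upward pocket at the slot's inner end, and let go so that it hangs still and level. The scale is delicate, so feel your way on and never lean on it or strike it; leave the jar, the mortar and the brass weight alone.

Things in the scene. Friction and masses are not known exactly. Their poses are not given: they have to be found in the camera images.
- pan: Loose weighing pan, 0.28 to 0.56 kg: steel tray 110 x 110 mm, 30 mm high, with an upright flat brass strap 8 mm thick across its middle, 168 mm high overall. Origin at the underside below the strap's centre line (tray centred within 2 mm); x normal to the strap, y along it, z up. Start yaw within 0.4 rad of the world's. Level when hung by its pocket.
- strap_grip (a point): Where to hold the pan: centre of the tab at the top of its strap, 147 mm above the underside. Tab 8 mm thick (x), 40 mm wide (y), reaching 25 mm below and 21 mm above this point. Axes as the pan.
- slot_seat (a point): The pin's axis when home in the strap's pocket: 104 mm above the pan's underside, 43 mm under strap_grip. Axes as the pan; from here: slot opens to +y only, 16 mm high, upper edge z = -4 mm, lower edge z = -20; upper lip ends at y = +42, lower lip at +13; inner end wall y = -7. Pocket: y = -7 to +7, upward from the slot's upper edge to a flat roof at z = +5 (9 mm deep).
- pin_nominal (a point): Fixed on the scale stand, 165 mm above the counter: mid-point between the pin's collars if the blue carriage were at mid-travel. The carriage is clamped anywhere up to 16 mm above or below; this entry does not show it: feel or look for the true height. Pin: level, 10 mm diameter, along the stand's x, free end to -x; bare 22 mm between collars of 22 mm diameter. Overloaded at 20 N.
- scale: Hanging scale, bolted down, yaw within 0.3 rad. Origin on the counter under pin_nominal; x along the pin away from the robot, y sideways, z up. Column at x = 105 mm, 200 mm high; carriage (46 mm wide) on it carries the pin, from x = 82 mm. Base 24 mm high, x = 45 to 165, y = -75 to 75 mm; black display 30 mm high out to x = 207 mm. Nothing of it moves in use.
- jar: Amber glass jar with a black cap, 60 mm in diameter, 85 mm high, loose; origin at the centre of its underside. Bystander.
- mortar: White ceramic mortar bowl, 84 mm in diameter, 60 mm high, loose; origin at the centre of its underside. Bystander.
- weight: Brass weight with a small knob, 40 mm in diameter, 46 mm high, loose; origin at the centre of its underside. Bystander.
Mind the look-alikes: they are no part of the job. Of the things that look like the pan, take the one that is nearest to the robot's base at the start.

How it is judged:
By the outcome, as a careful person would: the job done as asked, in the order asked, and still so for the second after the job is handed in, with the robot touching nothing.
It also fails if it takes over 61 s, if anything falls off the work surface, if the arm or the gripper's body presses on something with over 40 N, if the wrist force passes 120 N, or if a joint passes its speed limit or range.

## Working session

There is one attempt and no reset: what is moved stays moved. The work goes in short steps, Python scripts to look and compute and a tool call to move; the robot and the scene stay as the last step left them, time stands still between calls to the robot, and variables do not carry over. Pictures are saved under pics/ and viewed, at most 13 in all, crops included, and the job is handed in when it is done.

Besides the shell and the picture viewer there is one more tool, called after "Emit:" in YAML: its name, and indented under it one key for each argument. play_rows: Moves the arm, as the interface text tells. Its arguments: {"type":"object","properties":{"moves":{"type":"array","items":{"type":"array","items":{"type":"array","items":{"type":"number"}}}},"fingers":{"type":"number"}},"required":["moves"]}

```bash
ls; mkdir -p pics; cat > look.py <<'E'
import sys,cv2,numpy as np
from rig import bot
def shoot(n,save=None):
    p=bot.capture(n)
    if save: cv2.imwrite('pics/%s.png'%save,p['image'])
    return p
def ray(p,uv):
    R=np.array(p['R']);t=np.array(p['t'])
    d=R.T@np.array([(uv[0]-p['cx'])/p['fx'],(uv[1]-p['cy'])/p['fy'],1.]);return -R.T@t,d
def onz(p,uv,z):
    o,d=ray(p,uv);return o+d*(z-o[2])/d[2]
def tri(obs):
    A=np.zeros((3,3));b=np.zeros(3)
    for p,uv in obs:
        o,d=ray(p,uv);d=d/np.linalg.norm(d);M=np.eye(3)-np.outer(d,d);A+=M;b+=M@o
    return np.linalg.solve(A,b)
def proj(p,X):
    c=np.array(p['R'])@np.array(X)+np.array(p['t']);return np.array([p['fx']*c[0]/c[2]+p['cx'],p['fy']*c[1]/c[2]+p['cy']])
E
cat > a.py <<'E'
from look import *
np.set_printoptions(precision=4,suppress=True)
for n in ('scene','top'):
    p=shoot(n,n+'0'); print(n,p['fx'],p['cx'],p['cy'],np.array(p['R']).tolist(),p['t'])
    for q in ('pan','strap_grip','slot_seat','scale','jar','mortar','weight'):
        r=bot.pinpoint(p,q)
        print(q,[(np.round(x['centre'],1).tolist(),round(x['confidence'],2),np.round(onz(p,x['centre'],{'strap_grip':.147,'slot_seat':.104}.get(q,0)),3).tolist()) for x in r])
s=bot.read_state();print(s['position'],s['tcp_rot'],s['time_s'],s['force'],s['opening'])
E
python3 a.py
```

```text
pics
scene 506.21458105042433 309.2274462239516 208.1751361439075 [[0.7446307981512079, 0.6674605646972331, -0.004622663598558601], [0.5141946905136798, -0.5780330136828802, -0.6336258007217098], [-0.42559228692756584, 0.4694403366421956, -0.773625862831011]] [-0.3504 -0.2554  1.7584]
pan [([278.8, 315.5], 0.93, [0.664, -0.335, 0.0]), ([169.7, 340.1], 0.66, [0.506, -0.567, 0.0])]
strap_grip [([276.1, 294.1], 0.92, [0.679, -0.349, 0.147]), ([241.1, 236.0], 0.66, [0.494, -0.287, 0.147]), ([158.3, 308.8], 0.62, [0.503, -0.557, 0.147])]
slot_seat [([236.2, 243.4], 0.79, [0.476, -0.294, 0.104]), ([162.1, 321.0], 0.73, [0.51, -0.564, 0.104]), ([274.2, 297.8], 0.58, [0.664, -0.343, 0.104])]
scale []
jar [([313.9, 216.1], 0.93, [0.513, -0.027, 0.0])]
mortar [([331.0, 287.6], 0.74, [0.712, -0.181, 0.0])]
weight [([350.7, 139.0], 0.62, [0.384, 0.311, 0.0])]
top 491.48009503571313 325.4586515410387 199.83488639340968 [[0.023181010404673956, -0.9995866939789155, 0.01700241091493928], [-0.9925635734263064, -0.02504435881908181, -0.11912318329587493], [0.11949976344671118, -0.014114577983175024, -
[... 161 characters left out ...]
0.61, [0.68, -0.338, 0.0])]
strap_grip [([393.6, 221.9], 0.95, [0.498, -0.3, 0.147]), ([410.7, 157.6], 0.78, [0.668, -0.344, 0.147]), ([497.3, 217.5], 0.77, [0.516, -0.569, 0.147])]
slot_seat [([410.5, 162.5], 0.93, [0.664, -0.352, 0.104]), ([385.5, 227.9], 0.83, [0.485, -0.285, 0.104]), ([494.4, 219.3], 0.72, [0.515, -0.577, 0.104])]
scale [([211.4, 204.6], 0.89, [0.547, 0.202, 0.0])]
jar [([293.8, 219.3], 0.9, [0.51, -0.036, 0.0])]
mortar [([340.1, 151.2], 0.72, [0.713, -0.165, 0.0])]
weight [([164.7, 258.6], 0.75, [0.39, 0.326, 0.0])]
[ 0.1624 -0.6035  0.2366] [[ 0.9657  0.2598 -0.    ]
 [ 0.2598 -0.9657 -0.    ]
 [-0.      0.     -1.    ]] 0.8 [-0.5725  1.4446  0.4528] 1.0031481350271707
```

```bash
python3 - <<'E'
import cv2,numpy as np
a=cv2.imread('pics/scene0.png');b=cv2.imread('pics/top0.png')
cv2.imwrite('pics/c1.png',cv2.resize(a[60:360,130:530],None,fx=2,fy=2,interpolation=cv2.INTER_CUBIC))
cv2.imwrite('pics/c2.png',cv2.resize(b[100:325,120:420],None,fx=2.6,fy=2.6,interpolation=cv2.INTER_CUBIC))
E
```

```text
(no output)
```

View pics/c1.png

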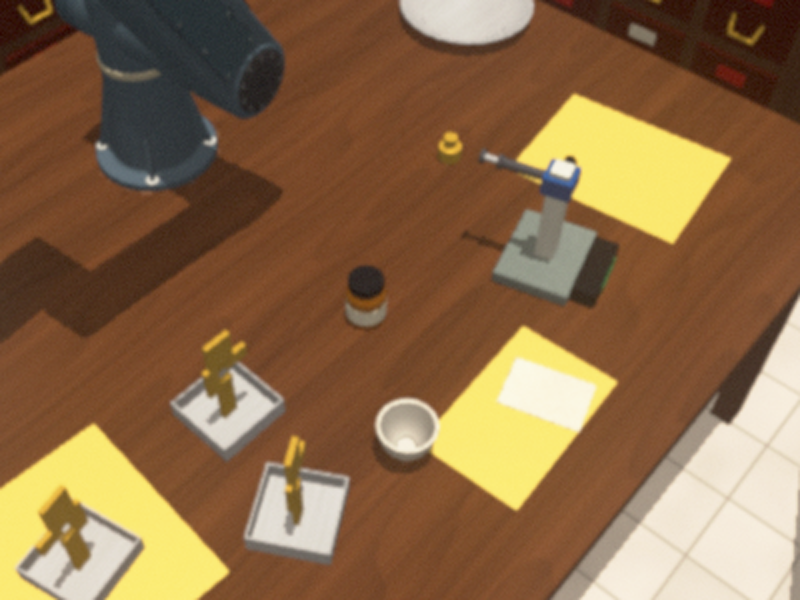

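View pics/c2.png

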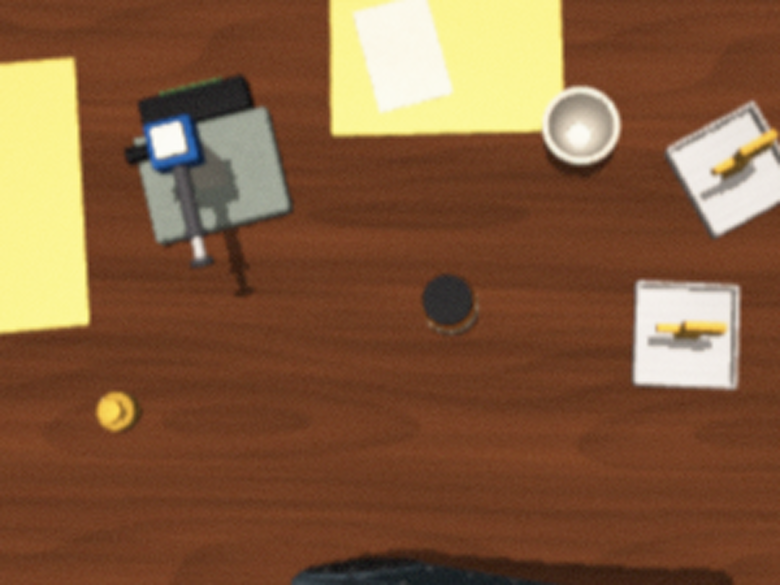

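```bash
cat > b.py <<'E'
from look import *
np.set_printoptions(precision=4,suppress=True)
P={'strap_grip':[],'slot_seat':[],'pan':[],'scale':[],'pin_nominal':[]}
ims={'scene':[],'top':[]}
for k in range(4):
    for n in ('scene','top'):
        p=shoot(n); ims[n].append(p['image'].astype(float))
        for q in P:
            for r in bot.pinpoint(p,q):
                X=onz(p,r['centre'],{'strap_grip':.147,'slot_seat':.104,'pin_nominal':.165}.get(q,0))
                if q in('scale','pin_nominal') or (abs(X[0]-.487)<.04 and abs(X[1]+.29)<.04): print(n,q,np.round(r['centre'],1),round(r['confidence'],2),X[:2])
for n in ims: cv2.imwrite('pics/%s_avg.png'%n,np.mean(ims[n],0))
a=cv2.imread('pics/scene_avg.png');b=cv2.imread('pics/top_avg.png')
f=lambda i,r0,r1,c0,c1:cv2.resize(i[r0:r1,c0:c1],(400,300),interpolation=cv2.INTER_CUBIC)
cv2.imwrite('pics/c3.png',np.vstack([np.hstack([f(a,115,175,360,440),f(b,135,210,150,250)]),np.hstack([f(a,220,295,205,305),f(b,195,255,350,430)])]))
E
python3 b.py
```

```text
scene strap_grip [239.4 232.8] 0.67 [ 0.4833 -0.283 ]
scene slot_seat [236.8 243.3] 0.68 [ 0.4765 -0.2926]
scene pan [242.9 267. ] 0.67 [ 0.4855 -0.2942]
scene scale [369.8 176.1] 0.98 [0.5389 0.2162]
scene pin_nominal [378.7 142. ] 0.67 [0.5577 0.2109]
top strap_grip [389.4 223.2] 0.62 [ 0.4946 -0.2893]
top slot_seat [386.8 226.7] 0.93 [ 0.4884 -0.2887]
top pan [382.1 228.4] 0.8 [ 0.4902 -0.2898]
top scale [211.8 203.3] 0.58 [0.5505 0.2013]
top pin_nominal [194.6 193.1] 0.62 [0.5578 0.2103]
top pin_nominal [382.  225.4] 0.33 [ 0.4872 -0.2679]
scene strap_grip [238.5 233.5] 0.65 [ 0.4832 -0.2861]
scene slot_seat [234.4 245.3] 0.83 [ 0.4765 -0.3012]
scene pan [244.4 266.5] 0.94 [ 0.4875 -0.2902]
scene scale [370.6 178. ] 0.95 [0.5459 0.2113]
scene pin_nominal [378.  143.9] 0.62 [0.561 0.203]
top strap_grip [392.9 222.1] 0.64 [ 0.4977 -0.2983]
top slot_seat [385.3 228. ] 0.84 [ 0.4848 -0.2847]
top pan [379.9 229.9] 0.96 [ 0.4858 -0.2835]
top scale [213.4 203.2] 0.56 [0.5509 0.1967]
top pin_nominal [195.8 196.3] 0.75 [0.5497 0.2068]
scene strap_grip [239.7 234.9] 0.71 [ 0.4888 -0.2871]

[... 462 characters left out ...]
.4 228.6] 0.3 [ 0.4793 -0.2766]
scene strap_grip [237.5 232.9] 0.56 [ 0.4798 -0.2865]
scene slot_seat [236.8 244.9] 0.57 [ 0.4803 -0.2961]
scene pan [245.3 269.6] 0.58 [ 0.4968 -0.2956]
scene scale [368.4 179. ] 0.62 [0.5432 0.2032]
scene pin_nominal [376.7 142.5] 0.73 [0.5546 0.2053]
top strap_grip [390.8 222.4] 0.8 [ 0.4968 -0.2929]
top slot_seat [386.2 228.3] 0.96 [ 0.4841 -0.2871]
top pan [382.3 228.4] 0.62 [ 0.4903 -0.2904]
top scale [211.4 203.1] 0.74 [0.5511 0.2025]
top pin_nominal [197.1 195.8] 0.94 [0.551  0.2036]
top pin_nominal [339.8 151.2] 0.36 [ 0.6763 -0.1569][ WARN:0@12.422] global loadsave.cpp:1063 imwrite_ Unsupported depth image for selected encoder is fallbacked to CV_8U.
```

View pics/c3.png

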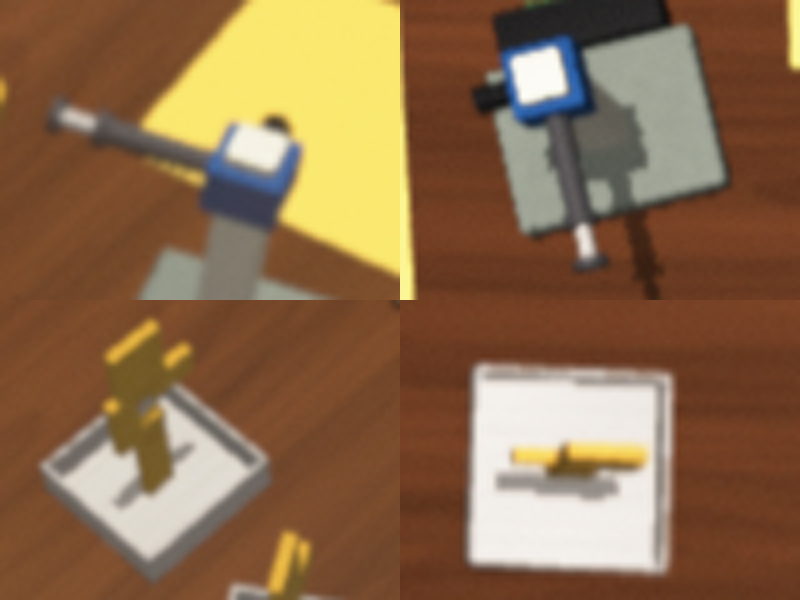

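```bash
cat > fit.py <<'E'
from look import *
from scipy.optimize import least_squares
np.set_printoptions(precision=4,suppress=True)
S=shoot('scene');T=shoot('top')
def px(c,off,f): return (np.array(c)+.5)/f-.5+np.array(off)
def W(v,X): c,s=np.cos(v[2]),np.sin(v[2]);return np.array([v[0]+c*X[0]-s*X[1],v[1]+s*X[0]+c*X[1],X[2]])
def solve(obs,v0):
    f=lambda v:np.concatenate([(proj(p,W(v,[a if not callable(a) else a(v) for a in X]))-uv)*w for p,X,uv,w in obs])
    r=least_squares(f,v0,loss='soft_l1');print(r.x);print(f(r.x).reshape(-1,2).round(1).tolist());return r.x
t=lambda c:px(c,(150,135),4); s=lambda c:px(c,(360,115),5); s1=lambda c:px(c,(130,60),2)
h=lambda v:v[3]
scale=[(T,(45,75,24),t((127,235)),1),(T,(45,-75,24),t((328,185)),1),(T,(165,-75,24),t((290,27)),1),
 (T,(-11,0,h),t((188,258)),2),(T,(11,0,h),t((183,228)),2),(S,(-11,0,h),s((56,116)),2),(S,(11,0,h),s((97,125)),2),
 (S,(45,75,24),s1((525,212)),.5),(S,(165,75,24),s1((597,240)),.5)]
scale=[(p,tuple((lambda v:v[3]) if callable(a) else a/1000 for a in X),uv,w) for p,X,uv,w in scale]
solve(scale,[.55,.2,.2,.165])
t=lambda c:px(c,(350,195),5); s=lambda c:px(c,(205,220),4)
pan=[(T,(55,55,30),t((74,64)),1),(T,(55,-55,30),t((270,73)),1),(T,(-55,-55,30),t((267,272)),1),(T,(-55,55,30),t((69,265)),1),
 (S,(-55,-55,30),s((42,166)),1),(S,(55,55,30),s((267,162)),1),(S,(55,-55,30),s((152,265)),1),
 (S,(0,-20,168),s((110,58)),2),(S,(0,20,168),s((155,25)),2),(T,(0,20,168),t((165,155)),2),(T,(0,-20,168),t((248,158)),2)]
pan=[(p,tuple(a/1000 for a in X),uv,w) for p,X,uv,w in pan]
solve(pan,[.487,-.29,0])
s=bot.read_state();print(s['time_s'],s['force'],s['joint_positions'])
E
python3 fit.py
```

```text
[0.5499 0.2023 0.2699 0.1795]
[[-1.2, 0.2], [0.4, 0.1], [0.6, -0.5], [1.0, 1.2], [-0.3, -0.6], [2.0, -0.6], [-0.4, 0.4], [0.0, -0.8], [-0.0, -1.7]]
[ 0.4872 -0.2897 -0.0156]
[[0.1, 1.2], [-0.3, 0.9], [-0.4, 0.2], [-0.0, 0.1], [-0.2, 0.3], [0.3, -0.7], [-0.6, -0.9], [-0.8, 1.7], [0.1, -0.4], [0.6, -0.8], [-1.1, -0.8]]
3.3 [-0.2718  0.1685 -0.1448] [-85.1701  30.2233  82.0862   0.      67.6889 -10.2269]
```

```bash
cat > plan.py <<'E'
import sys,numpy as np
from rig import bot
# usage: plan.py x y z yaw_deg(of tool x) [mm per row]
x,y,z,a=map(float,sys.argv[1:5]); step=float(sys.argv[5]) if len(sys.argv)>5 else 45
s=bot.read_state();p=np.array(s['position']);R=np.array(s['tcp_rot']);c=np.degrees(np.arctan2(R[1,0],R[0,0]))
d=(np.array([x,y,z])-p)*1000;da=(a-c+180)%360-180
n=int(max(1,np.ceil(np.linalg.norm(d)/step),np.ceil(abs(da)/8.3)))
print('t',s['time_s'],'pos',p.round(4),'yaw',round(c,2),'tilt',R[:,2].round(4),'F',np.round(s['force'],2),'open',round(s['opening'],3),'grip',round(s['grasp_force'],1))
rem=d.copy();rows=[]
for i in range(n):
    v=rem/(n-i);r=np.radians(c);A=np.array([[np.cos(r),np.sin(r),0],[np.sin(r),-np.cos(r),0],[0,0,-1]])
    sh=np.round(A@v,1);rem-=A.T@sh;t=round(float(-np.radians(da/n)),4);c-=np.degrees(t)
    rows.append([*map(float,sh),0,0,t])
for i in range(0,n,5):print([rows[i:i+5]])
E
python3 plan.py .487 -.290 .225 89.1
```

```text
t 3.3 pos [ 0.1624 -0.6035  0.2366] yaw 15.06 tilt [ 0. -0. -1.] F [-0.27  0.17 -0.14] open 0.995 grip 0.0
[[[35.9, -19.9, 1.1, 0, 0, -0.1175], [38.0, -15.5, 1.0, 0, 0, -0.1175], [39.5, -10.9, 1.1, 0, 0, -0.1175], [40.6, -6.2, 1.0, 0, 0, -0.1175], [41.0, -1.5, 1.1, 0, 0, -0.1175]]]
[[[40.9, 3.4, 1.0, 0, 0, -0.1175], [40.2, 8.1, 1.1, 0, 0, -0.1175], [39.0, 12.8, 1.0, 0, 0, -0.1175], [37.2, 17.3, 1.1, 0, 0, -0.1175], [34.9, 21.5, 1.0, 0, 0, -0.1175]]]
[[[32.2, 25.5, 1.1, 0, 0, -0.1175]]]
```

Emit:
play_rows:
  moves:
    - [[36,-20,1,0,0,-0.1175],[38,-15.5,1,0,0,-0.1175],[39.5,-11,1,0,0,-0.1175],[40.5,-6,1,0,0,-0.1175],[41,-1.5,1,0,0,-0.1175]]
  fingers: 1

```text
time_s: 3.8
position: [0.311, -0.4599, 0.2317]
tcp_rot: [[0.656, 0.754, 0.0], [0.754, -0.656, -0.0], [-0.0, 0.001, -1.0]]
force: [0.3, -0.4, 0.3]
opening: 1.001
grasp_force: 0.0
```

Emit:
play_rows:
  moves:
    - [[41,3.5,1,0,0,-0.1175],[40,8,1,0,0,-0.1175],[39,13,1,0,0,-0.1175],[37,17,1,0,0,-0.1175],[35,21.5,1,0,0,-0.1175]]

```text
time_s: 4.3
position: [0.4585, -0.3175, 0.2267]
tcp_rot: [[0.128, 0.992, 0.0], [0.992, -0.128, -0.0], [-0.0, 0.0, -1.0]]
force: [1.1, -0.7, 0.5]
opening: 1.005
grasp_force: 0.0
```

Emit:
play_rows:
  moves:
    - [[32,25.5,1,0,0,-0.1175],[0,0,0,0,0,0],[0,0,0,0,0,0]]

```text
time_s: 4.6
position: [0.4873, -0.2897, 0.2255]
tcp_rot: [[0.014, 1.0, -0.0], [1.0, -0.014, -0.0], [-0.0, -0.0, -1.0]]
force: [-0.1, -0.5, -0.1]
opening: 1.0
grasp_force: 0.0
```

```bash
python3 plan.py .487 -.290 .142 89.1; python3 - <<'E'
from look import *
a=shoot('scene')['image'];b=shoot('top')['image']
f=lambda i,r0,r1,c0,c1:cv2.resize(i[r0:r1,c0:c1],(400,300),interpolation=cv2.INTER_CUBIC)
cv2.imwrite('pics/c4.png',np.hstack([f(a,190,295,190,330),f(b,165,270,330,470)]))
E
```

```text
t 4.6 pos [ 0.4873 -0.2897  0.2255] yaw 89.21 tilt [-4.e-04 -4.e-04 -1.e+00] F [-0.1  -0.49 -0.09] open 1.0 grip 0.0
[[[-0.2, -0.1, 41.8, 0, 0, 0.0009], [-0.1, -0.2, 41.7, 0, 0, 0.0009]]]
```

View pics/c4.png

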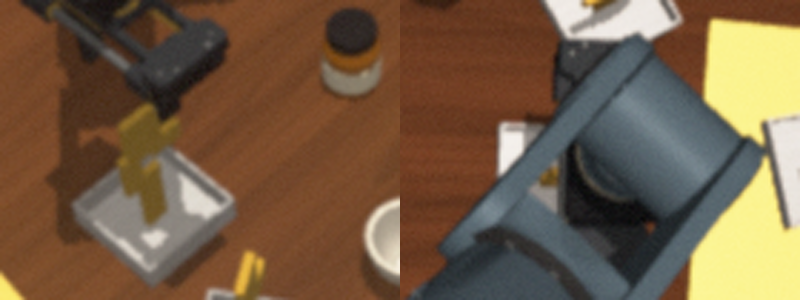

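Emit:
play_rows:
  moves:
    - [[0,0,30,0,0,0],[0,0,30,0,0,0],[0,0,15,0,0,0],[0,0,8.5,0,0,0],[0,0,0,0,0,0]]

```text
time_s: 5.2
position: [0.4857, -0.291, 0.1411]
tcp_rot: [[0.018, 1.0, -0.002], [1.0, -0.018, 0.001], [0.001, -0.002, -1.0]]
force: [-0.0, -0.6, 0.8]
opening: 0.997
grasp_force: 0.0
```

Emit:
play_rows:
  moves:
    - [[0,0,0,0,0,0],[0,0,0,0,0,0],[0,0,0,0,0,0],[0,0,0,0,0,0],[0,0,0,0,0,0]]
  fingers: -1

```text
time_s: 5.7
position: [0.487, -0.2904, 0.1425]
tcp_rot: [[0.015, 1.0, 0.001], [1.0, -0.015, -0.001], [-0.001, 0.001, -1.0]]
force: [-0.1, 0.2, -0.5]
opening: 0.633
grasp_force: 0.0
```

Emit:
play_rows:
  moves:
    - [[0,0,0,0,0,0],[0,0,0,0,0,0],[0,0,0,0,0,0],[0,0,0,0,0,0]]

```text
time_s: 6.1
position: [0.4869, -0.2903, 0.142]
tcp_rot: [[0.015, 1.0, -0.0], [1.0, -0.015, 0.0], [0.0, -0.0, -1.0]]
force: [-0.6, 0.2, -0.5]
opening: 0.264
grasp_force: 0.0
```

Emit:
play_rows:
  moves:
    - [[0,0,0,0,0,0],[0,0,0,0,0,0],[0,0,0,0,0,0],[0,0,0,0,0,0]]

```text
time_s: 6.5
position: [0.4867, -0.2902, 0.1418]
tcp_rot: [[0.015, 1.0, -0.0], [1.0, -0.015, 0.0], [0.0, -0.0, -1.0]]
force: [-0.7, -0.1, -1.8]
opening: 0.087
grasp_force: 30.0
```

Emit:
play_rows:
  moves:
    - [[0,0,-5,0,0,0],[0,0,-15,0,0,0],[0,0,-20,0,0,0],[0,0,0,0,0,0],[0,0,0,0,0,0]]

```text
time_s: 7.0
position: [0.4868, -0.2903, 0.1821]
tcp_rot: [[0.016, 1.0, 0.0], [1.0, -0.016, -0.0], [-0.0, 0.0, -1.0]]
force: [-0.3, 0.5, -2.9]
opening: 0.093
grasp_force: 30.0
```

```bash
python3 - <<'E'
from look import *
a=[shoot('scene')['image'].astype(float) for _ in range(3)]
b=[shoot('top')['image'].astype(float) for _ in range(2)]
a=np.mean(a,0).astype(np.uint8);b=np.mean(b,0).astype(np.uint8)
f=lambda i,r0,r1,c0,c1:cv2.resize(i[r0:r1,c0:c1],(400,300),interpolation=cv2.INTER_CUBIC)
cv2.imwrite('pics/c5.png',np.hstack([f(a,200,290,190,310),f(b,165,270,330,470)]))
E
python3 plan.py .487 -.290 .182 89.1
```

```text
t 7.25 pos [ 0.4864 -0.2899  0.1811] yaw 89.11 tilt [-0.0015  0.0014 -1.    ] F [ 0.12 -0.61 -3.13] open 0.088 grip 30.0
[[[-0.1, 0.6, -0.9, 0, 0, 0.0001]]]
```

View pics/c5.png

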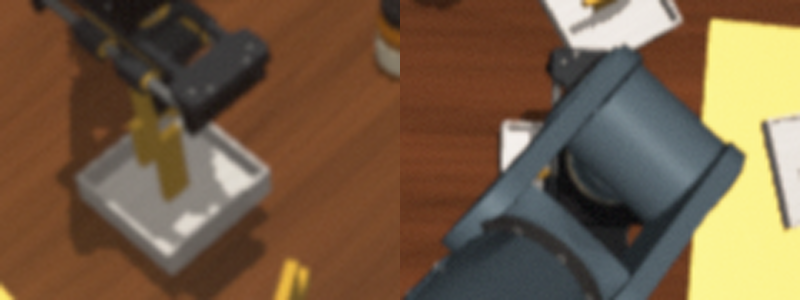

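```bash
cat > fit2.py <<'E'
import re
src=open('fit.py').read().split("scale=[(T")[0]; exec(src)
def white(fn,r0,r1,c0,c1):
    im=cv2.imread(fn)[r0:r1,c0:c1].astype(float);b=im[...,0];print(b.astype(int).max(0).tolist())
    w=np.clip(b-110,0,None);yy,xx=np.mgrid[r0:r1,c0:c1]
    return np.array([(w*xx).sum(),(w*yy).sum()])/w.sum()
ws=white('pics/scene_avg.png',132,145,368,384); wt=white('pics/top_avg.png',188,203,190,203)
print(ws,wt,tri([(S,ws),(T,wt)]))
def go(wb,extra=True):
    k=.001
    o=[(T,(.045,.075,.024),t((127,235)),wb),(T,(.045,-.075,.024),t((328,185)),wb),(T,(.165,-.075,.024),t((290,27)),wb),
     (T,(0,0,h),wt,3),(S,(0,0,h),ws,3),(T,(.082,0,h),t((161,118)),1),(S,(.082,0,h),s((210,160)),1)]
    return solve(o,[.55,.2,.2,.165])
go(1);go(.1)
E
python3 fit2.py
```

```text
[45, 56, 76, 99, 139, 171, 182, 178, 176, 178, 159, 114, 92, 87, 87, 90]
[134, 102, 84, 96, 180, 214, 220, 195, 144, 80, 86, 82, 68]
[375.2068 138.3763] [195.6797 194.7256] [0.5508 0.2023 0.1815]
[0.5505 0.2023 0.2706 0.1814]
[[-1.2, 0.0], [0.4, -0.2], [0.6, -0.7], [1.0, 1.4], [1.0, -0.3], [-0.8, -0.2], [0.6, 0.3]]
[0.5508 0.2025 0.2508 0.1815]
[[-0.1, -0.1], [0.1, 0.0], [0.2, -0.1], [0.8, 1.1], [1.3, -0.4], [-0.3, -0.4], [0.5, 0.6]]
```

```bash
python3 plan.py .487 -.290 .300 89.1 40;python3 plan.py .5795 .096 .300 105 40
```

```text
t 7.35 pos [ 0.4866 -0.2901  0.1814] yaw 89.11 tilt [-1.e-03  9.e-04 -1.e+00] F [ 0.22 -0.66 -3.6 ] open 0.088 grip 30.0
[[[0.0, 0.1, -39.5, 0, 0, 0.0001], [0.1, 0.2, -39.6, 0, 0, 0.0001], [0.0, 0.1, -39.5, 0, 0, 0.0001]]]
t 7.35 pos [ 0.4866 -0.2901  0.1814] yaw 89.11 tilt [-1.e-03  9.e-04 -1.e+00] F [ 0.22 -0.66 -3.6 ] open 0.088 grip 30.0
[[[35.2, 7.9, -10.8, 0, 0, -0.0252], [35.0, 8.8, -10.8, 0, 0, -0.0252], [34.8, 9.7, -10.8, 0, 0, -0.0252], [34.5, 10.5, -10.8, 0, 0, -0.0252], [34.3, 11.4, -10.8, 0, 0, -0.0252]]]
[[[34.0, 12.3, -10.8, 0, 0, -0.0252], [33.6, 13.1, -10.8, 0, 0, -0.0252], [33.3, 14.0, -10.8, 0, 0, -0.0252], [32.9, 14.8, -10.7, 0, 0, -0.0252], [32.6, 15.6, -10.8, 0, 0, -0.0252]]]
[[[32.1, 16.4, -10.7, 0, 0, -0.0252]]]
```

Emit:
play_rows:
  moves:
    - [[0,0,-20,0,0,0],[0,0,-35,0,0,0],[0,0,-35,0,0,0],[10,2,-20,0,0,0],[25,6,-8.5,0,0,-0.0252]]

```text
time_s: 7.85
position: [0.4964, -0.2579, 0.3031]
tcp_rot: [[-0.008, 1.0, 0.004], [1.0, 0.008, -0.005], [-0.005, 0.004, -1.0]]
force: [0.7, 1.5, -3.8]
opening: 0.092
grasp_force: 30.0
```

Emit:
play_rows:
  moves:
    - [[35,9,0,0,0,-0.0252],[35,9,0,0,0,-0.0252],[35,10,0,0,0,-0.0252],[35,10.5,0,0,0,-0.0252],[34.5,11.5,0,0,0,-0.0252]]

```text
time_s: 8.35
position: [0.5347, -0.0767, 0.3002]
tcp_rot: [[-0.136, 0.991, -0.001], [0.991, 0.136, 0.0], [0.0, -0.001, -1.0]]
force: [0.7, 0.0, -2.7]
opening: 0.091
grasp_force: 30.0
```

Emit:
play_rows:
  moves:
    - [[34,12.5,0,0,0,-0.0252],[33.5,13,0,0,0,-0.0252],[33,14,0,0,0,-0.0252],[33,15,0,0,0,-0.0252],[18,8,0,0,0,-0.0252]]

```text
time_s: 8.85
position: [0.569, 0.085, 0.3001]
tcp_rot: [[-0.262, 0.965, -0.0], [0.965, 0.262, 0.001], [0.001, -0.0, -1.0]]
force: [0.0, 0.4, -2.9]
opening: 0.089
grasp_force: 30.0
```

```bash
python3 plan.py .5795 .096 .2305 105 40
```

```text
t 8.85 pos [0.569  0.085  0.3001] yaw 105.17 tilt [-5.0e-04  1.3e-03 -1.0e+00] F [ 0.02  0.41 -2.87] open 0.089 grip 30.0
[[[3.9, 6.5, 34.8, 0, 0, 0.0015], [4.0, 6.5, 34.8, 0, 0, 0.0015]]]
```

Emit:
play_rows:
  moves:
    - [[4,6.5,15,0,0,0.003],[4,6.5,25,0,0,0],[0,0,20,0,0,0],[0,0,9.5,0,0,0],[0,0,0,0,0,0]]

```text
time_s: 9.35
position: [0.5781, 0.0923, 0.2285]
tcp_rot: [[-0.255, 0.967, -0.005], [0.967, 0.255, -0.0], [0.001, -0.005, -1.0]]
force: [-0.3, 0.1, -2.7]
opening: 0.09
grasp_force: 30.0
```

```bash
python3 plan.py .5704 .1299 .2305 105 40; python3 - <<'E'
from look import *
a=np.mean([shoot('scene')['image'].astype(float) for _ in range(4)],0).astype(np.uint8)
b=np.mean([shoot('top')['image'].astype(float) for _ in range(4)],0).astype(np.uint8)
cv2.imwrite('pics/pre_s.png',a);cv2.imwrite('pics/pre_t.png',b)
f=lambda i,r0,r1,c0,c1:cv2.resize(i[r0:r1,c0:c1],(400,300),interpolation=cv2.INTER_CUBIC)
f2=lambda i,r0,r1,c0,c1:cv2.resize(i[r0:r1,c0:c1],(400,300),interpolation=cv2.INTER_CUBIC)
cv2.imwrite('pics/c6.png',np.hstack([f(a,110,200,340,460),f(b,140,245,160,300)]))
E
```

```text
t 9.35 pos [0.5781 0.0923 0.2285] yaw 104.75 tilt [-5.3e-03 -3.0e-04 -1.0e+00] F [-0.29  0.07 -2.67] open 0.09 grip 30.0
[[[38.4, 2.1, -2.0, 0, 0, -0.0044]]]
```

View pics/c6.png

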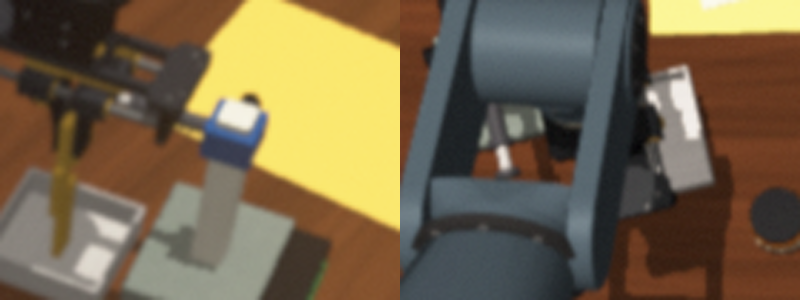

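Emit:
play_rows:
  moves:
    - [[0,0,-2,0,0,0],[0,0,-2,0,0,0],[0,0,0,0,0,0],[0,0,0,0,0,0]]

```text
time_s: 10.15
position: [0.5796, 0.0932, 0.2352]
tcp_rot: [[-0.256, 0.967, 0.0], [0.967, 0.256, -0.0], [-0.0, 0.0, -1.0]]
force: [0.4, 0.1, -2.8]
opening: 0.089
grasp_force: 30.0
```

```bash
python3 plan.py .5655 .1482 .2345 105 15; python3 plan.py .5582 .1753 .2345 105 6
```

```text
t 10.15 pos [0.5796 0.0932 0.2352] yaw 104.82 tilt [ 3.e-04 -0.e+00 -1.e+00] F [ 0.36  0.07 -2.84] open 0.089 grip 30.0
[[[14.2, 0.1, 0.2, 0, 0, -0.0008], [14.2, 0.1, 0.2, 0, 0, -0.0008], [14.2, 0.1, 0.2, 0, 0, -0.0008], [14.2, 0.2, 0.1, 0, 0, -0.0008]]]
t 10.15 pos [0.5796 0.0932 0.2352] yaw 104.82 tilt [ 3.e-04 -0.e+00 -1.e+00] F [ 0.36  0.07 -2.84] open 0.089 grip 30.0
[[[5.7, 0.0, 0.0, 0, 0, -0.0002], [5.7, 0.0, 0.1, 0, 0, -0.0002], [5.7, 0.0, 0.0, 0, 0, -0.0002], [5.6, 0.0, 0.1, 0, 0, -0.0002], [5.7, 0.0, 0.0, 0, 0, -0.0002]]]
[[[5.6, 0.0, 0.1, 0, 0, -0.0002], [5.7, 0.0, 0.0, 0, 0, -0.0002], [5.6, 0.0, 0.1, 0, 0, -0.0002], [5.7, 0.1, 0.0, 0, 0, -0.0002], [5.6, 0.1, 0.1, 0, 0, -0.0002]]]
[[[5.7, 0.0, 0.0, 0, 0, -0.0002], [5.6, 0.1, 0.1, 0, 0, -0.0002], [5.7, 0.0, 0.0, 0, 0, -0.0002], [5.6, 0.1, 0.1, 0, 0, -0.0002], [5.7, 0.0, 0.0, 0, 0, -0.0002]]]
```

Emit:
play_rows:
  moves:
    - [[10,0,0,0,0,0],[18,0,0,0,0,0],[18,0,0,0,0,0],[9,0,0,0,0,0],[0,0,0,0,0,0]]

```text
time_s: 10.65
position: [0.5648, 0.1478, 0.2349]
tcp_rot: [[-0.258, 0.966, -0.001], [0.966, 0.258, 0.0], [0.0, -0.001, -1.0]]
force: [-0.3, -0.3, -3.6]
opening: 0.089
grasp_force: 30.0
```

Emit:
play_rows:
  moves:
    - [[0,0,0,0,0,0],[0,0,0,0,0,0],[0,0,0,0,0,0]]

```text
time_s: 10.95
position: [0.5658, 0.1457, 0.235]
tcp_rot: [[-0.255, 0.967, 0.0], [0.967, 0.255, -0.0], [-0.0, 0.0, -1.0]]
force: [0.2, 0.1, -2.6]
opening: 0.089
grasp_force: 30.0
```

```bash
python3 plan.py .5582 .1753 .2345 105 6;  python3 - <<'E'
from look import *
a=np.mean([shoot('scene')['image'].astype(float) for _ in range(4)],0).astype(np.uint8)
cv2.imwrite('pics/c7.png',cv2.resize(a[120:180,345:425],(800,600),interpolation=cv2.INTER_CUBIC))
E
```

```text
t 10.95 pos [0.5658 0.1457 0.235 ] yaw 104.77 tilt [ 1.e-04 -2.e-04 -1.e+00] F [ 0.18  0.05 -2.59] open 0.089 grip 30.0
[[[5.1, 0.0, 0.1, 0, 0, -0.0007], [5.1, 0.1, 0.1, 0, 0, -0.0007], [5.1, 0.0, 0.1, 0, 0, -0.0007], [5.1, 0.1, 0.1, 0, 0, -0.0007], [5.1, 0.1, 0.1, 0, 0, -0.0007]]]
[[[5.1, 0.0, 0.0, 0, 0, -0.0007]]]
```

View pics/c7.png

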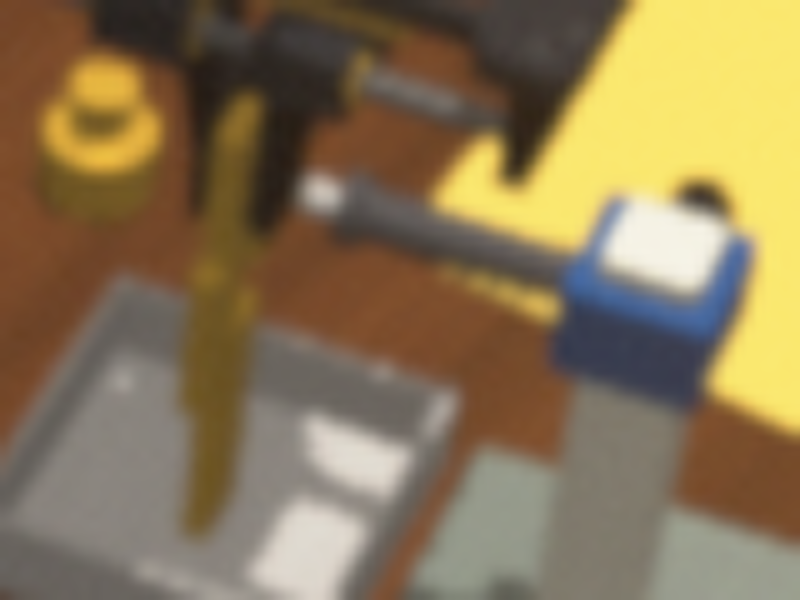

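Emit:
play_rows:
  moves:
    - [[4,0,0,0,0,0],[4,0,0,0,0,0],[4,0,0,0,0,0],[2,0,0,0,0,0],[0,0,0,0,0,0]]

```text
time_s: 11.65
position: [0.5617, 0.1604, 0.2351]
tcp_rot: [[-0.257, 0.967, -0.0], [0.967, 0.257, 0.0], [0.0, -0.0, -1.0]]
force: [-0.4, -0.6, -3.3]
opening: 0.09
grasp_force: 30.0
```

Emit:
play_rows:
  moves:
    - [[4,0,0,0,0,0],[4,0,0,0,0,0],[4,0,0,0,0,0],[4,0,0,0,0,0],[0,0,0,0,0,0]]

```text
time_s: 12.15
position: [0.5575, 0.176, 0.2351]
tcp_rot: [[-0.257, 0.967, -0.0], [0.967, 0.257, 0.0], [0.0, -0.0, -1.0]]
force: [-0.2, -0.2, -2.5]
opening: 0.091
grasp_force: 30.0
```

Emit:
play_rows:
  moves:
    - [[0,0,1,0,0,0],[0,0,1,0,0,0],[0,0,1,0,0,0],[0,0,0,0,0,0],[0,0,0,0,0,0]]

```text
time_s: 12.65
position: [0.5578, 0.1752, 0.232]
tcp_rot: [[-0.256, 0.967, -0.0], [0.967, 0.256, 0.0], [0.0, -0.0, -1.0]]
force: [0.7, -0.4, -3.6]
opening: 0.091
grasp_force: 30.0
```

Emit:
play_rows:
  moves:
    - [[0,0,1,0,0,0],[0,0,0,0,0,0],[0,0,0,0,0,0]]

```text
time_s: 12.95
position: [0.5578, 0.1753, 0.231]
tcp_rot: [[-0.256, 0.967, -0.0], [0.967, 0.256, 0.0], [0.0, -0.0, -1.0]]
force: [-0.6, -0.3, -4.7]
opening: 0.091
grasp_force: 30.0
```

Emit:
play_rows:
  moves:
    - [[0,0,1,0,0,0],[0,0,0,0,0,0],[0,0,0,0,0,0]]

```text
time_s: 13.25
position: [0.5578, 0.1753, 0.23]
tcp_rot: [[-0.256, 0.967, -0.0], [0.967, 0.256, -0.0], [0.0, -0.0, -1.0]]
force: [-0.1, 0.3, -3.3]
opening: 0.09
grasp_force: 30.0
```

Emit:
play_rows:
  moves:
    - [[0,0,1,0,0,0],[0,0,0,0,0,0],[0,0,0,0,0,0]]

```text
time_s: 13.55
position: [0.5578, 0.1754, 0.229]
tcp_rot: [[-0.256, 0.967, -0.0], [0.967, 0.256, -0.0], [0.0, -0.0, -1.0]]
force: [0.5, -1.3, -2.4]
opening: 0.089
grasp_force: 30.0
```

Emit:
play_rows:
  moves:
    - [[0,0,0.7,0,0,0],[0,0,0,0,0,0],[0,0,0,0,0,0]]

```text
time_s: 13.85
position: [0.5578, 0.1753, 0.2283]
tcp_rot: [[-0.256, 0.967, -0.0], [0.967, 0.256, -0.0], [0.0, -0.0, -1.0]]
force: [-0.7, -0.6, -2.7]
opening: 0.085
grasp_force: 30.0
```

Emit:
play_rows:
  moves:
    - [[0,0,0.7,0,0,0],[0,0,0,0,0,0],[0,0,0,0,0,0]]

```text
time_s: 14.15
position: [0.5578, 0.1754, 0.2276]
tcp_rot: [[-0.256, 0.967, -0.0], [0.967, 0.256, -0.0], [0.0, -0.0, -1.0]]
force: [-0.4, -0.6, -3.2]
opening: 0.093
grasp_force: 30.0
```

Emit:
play_rows:
  moves:
    - [[0,0,0.7,0,0,0],[0,0,0,0,0,0],[0,0,0,0,0,0]]

```text
time_s: 14.45
position: [0.5578, 0.1754, 0.2269]
tcp_rot: [[-0.256, 0.967, -0.0], [0.967, 0.256, 0.0], [0.0, -0.0, -1.0]]
force: [-0.5, 0.0, -2.4]
opening: 0.093
grasp_force: 30.0
```

Emit:
play_rows:
  moves:
    - [[0,0,0.7,0,0,0],[0,0,0,0,0,0],[0,0,0,0,0,0]]

```text
time_s: 14.75
position: [0.5578, 0.1753, 0.2262]
tcp_rot: [[-0.256, 0.967, -0.0], [0.967, 0.256, 0.0], [0.0, -0.0, -1.0]]
force: [-0.1, 0.2, -3.2]
opening: 0.085
grasp_force: 30.0
```

Emit:
play_rows:
  moves:
    - [[0,0,0.7,0,0,0],[0,0,0,0,0,0],[0,0,0,0,0,0]]

```text
time_s: 15.05
position: [0.5578, 0.1754, 0.2255]
tcp_rot: [[-0.256, 0.967, -0.0], [0.967, 0.256, 0.0], [0.0, -0.0, -1.0]]
force: [0.6, -0.1, -2.8]
opening: 0.092
grasp_force: 30.0
```

Emit:
play_rows:
  moves:
    - [[0,0,0.7,0,0,0],[0,0,0,0,0,0],[0,0,0,0,0,0]]

```text
time_s: 15.35
position: [0.5578, 0.1753, 0.2248]
tcp_rot: [[-0.256, 0.967, -0.0], [0.967, 0.256, -0.0], [0.0, -0.0, -1.0]]
force: [-0.4, -0.1, -3.4]
opening: 0.091
grasp_force: 30.0
```

Emit:
play_rows:
  moves:
    - [[0,0,0.7,0,0,0],[0,0,0,0,0,0],[0,0,0,0,0,0]]

```text
time_s: 15.65
position: [0.5578, 0.1754, 0.2241]
tcp_rot: [[-0.256, 0.967, -0.0], [0.967, 0.256, 0.0], [0.0, -0.0, -1.0]]
force: [-0.2, -0.2, -3.4]
opening: 0.087
grasp_force: 30.0
```

Emit:
play_rows:
  moves:
    - [[0,0,0.7,0,0,0],[0,0,0,0,0,0],[0,0,0,0,0,0]]

```text
time_s: 15.95
position: [0.5578, 0.1753, 0.2234]
tcp_rot: [[-0.256, 0.967, -0.0], [0.967, 0.256, 0.0], [0.0, -0.0, -1.0]]
force: [0.1, 0.0, -3.6]
opening: 0.089
grasp_force: 30.0
```

```bash
python3 - <<'E'
from look import *
s=bot.read_state();print(s['position'],s['moment'])
c=np.array(s['position'])
def pt(dy,dz):return c+np.array([-.257*dy,.967*dy,dz])
ps=[shoot('scene') for _ in range(3)]
a=np.mean([p['image'].astype(float) for p in ps],0).astype(np.uint8);p=ps[0]
for n,X in dict(seat=pt(0,-.038),lipend=pt(.042,-.038),pin=[.551,.2023,.179]).items():print(n,(proj(p,X)-[345,110])*10)
cv2.imwrite('pics/c8.png',cv2.resize(a[110:170,345:425],(800,600),interpolation=cv2.INTER_CUBIC))
E
```

```text
[0.5577787  0.17534845 0.22341536] [ 0.04190344 -0.09752296  0.0040828 ]
seat [270.14903682 331.76341695]
lipend [325.207952   243.08658915]
pin [305.80835475 289.47435631]
```

View pics/c8.png

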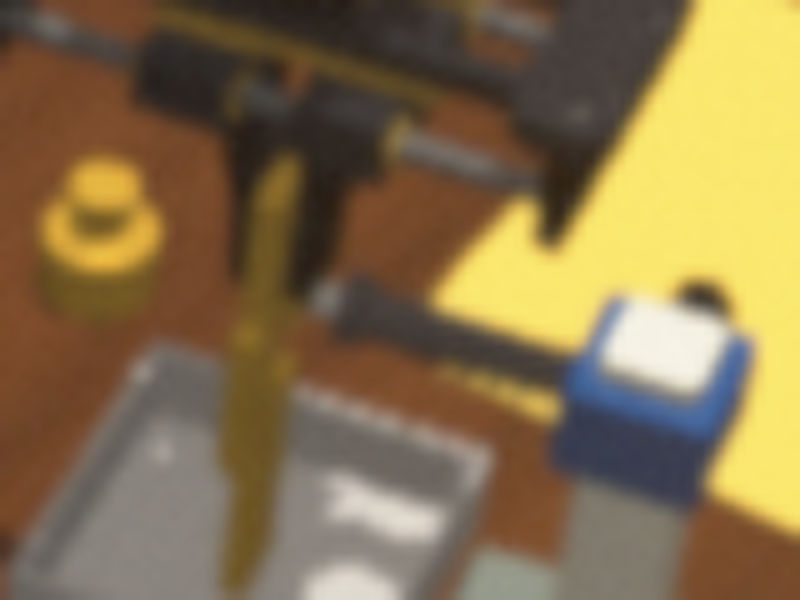

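Emit:
play_rows:
  moves:
    - [[0,0,0.7,0,0,0],[0,0,0,0,0,0],[0,0,0,0,0,0]]

```text
time_s: 16.4
position: [0.5578, 0.1753, 0.2227]
tcp_rot: [[-0.256, 0.967, -0.0], [0.967, 0.256, -0.0], [0.0, -0.0, -1.0]]
force: [0.1, 0.6, -3.3]
opening: 0.086
grasp_force: 30.0
```

Emit:
play_rows:
  moves:
    - [[0,0,0.7,0,0,0],[0,0,0,0,0,0],[0,0,0,0,0,0]]

```text
time_s: 16.7
position: [0.5578, 0.1753, 0.222]
tcp_rot: [[-0.256, 0.967, -0.0], [0.967, 0.256, -0.0], [0.0, -0.0, -1.0]]
force: [-0.6, 0.3, -3.2]
opening: 0.092
grasp_force: 30.0
```

Emit:
play_rows:
  moves:
    - [[0,0,0.7,0,0,0],[0,0,0,0,0,0],[0,0,0,0,0,0]]

```text
time_s: 17.0
position: [0.5579, 0.1753, 0.2217]
tcp_rot: [[-0.256, 0.967, 0.0], [0.967, 0.256, 0.0], [-0.0, 0.0, -1.0]]
force: [-0.6, -0.0, -0.1]
opening: 0.091
grasp_force: 30.0
```

Emit:
play_rows:
  moves:
    - [[0,0,-2,0,0,0],[0,0,-1.5,0,0,0],[0,0,0,0,0,0],[2,0,0,0,0,0],[2,0,0,0,0,0]]

```text
time_s: 17.5
position: [0.5567, 0.1793, 0.2247]
tcp_rot: [[-0.256, 0.967, -0.0], [0.967, 0.256, 0.0], [0.0, -0.0, -1.0]]
force: [0.0, -0.4, -3.4]
opening: 0.09
grasp_force: 30.0
```

Emit:
play_rows:
  moves:
    - [[2,0,0,0,0,0],[1,0,0,0,0,0],[0,0,0,0,0,0],[0,0,0,0,0,0]]

```text
time_s: 17.9
position: [0.556, 0.1822, 0.2248]
tcp_rot: [[-0.256, 0.967, -0.0], [0.967, 0.256, -0.0], [-0.0, -0.0, -1.0]]
force: [0.1, -0.5, -2.3]
opening: 0.091
grasp_force: 30.0
```

Emit:
play_rows:
  moves:
    - [[1,0,0,0,0,0],[1,0,0,0,0,0],[1,0,0,0,0,0],[0,0,0,0,0,0]]

```text
time_s: 18.3
position: [0.5552, 0.1851, 0.2249]
tcp_rot: [[-0.256, 0.967, -0.0], [0.967, 0.256, 0.0], [0.0, -0.0, -1.0]]
force: [0.4, 0.6, -3.7]
opening: 0.088
grasp_force: 30.0
```

Emit:
play_rows:
  moves:
    - [[1,0,0,0,0,0],[1,0,0,0,0,0],[1,0,0,0,0,0],[0,0,0,0,0,0]]

```text
time_s: 18.7
position: [0.5544, 0.1881, 0.2248]
tcp_rot: [[-0.256, 0.967, -0.0], [0.967, 0.256, 0.0], [0.0, -0.0, -1.0]]
force: [-0.1, 0.8, -2.5]
opening: 0.093
grasp_force: 30.0
```

Emit:
play_rows:
  moves:
    - [[1,0,0,0,0,0],[1,0,0,0,0,0],[1,0,0,0,0,0],[0,0,0,0,0,0]]

```text
time_s: 19.1
position: [0.5537, 0.191, 0.2249]
tcp_rot: [[-0.256, 0.967, -0.0], [0.967, 0.256, 0.0], [0.0, 0.0, -1.0]]
force: [-1.0, 0.1, -2.7]
opening: 0.089
grasp_force: 30.0
```

Emit:
play_rows:
  moves:
    - [[1,0,0,0,0,0],[1,0,0,0,0,0],[1,0,0,0,0,0],[0,0,0,0,0,0]]

```text
time_s: 19.5
position: [0.5529, 0.1939, 0.2248]
tcp_rot: [[-0.256, 0.967, -0.0], [0.967, 0.256, 0.0], [0.0, -0.0, -1.0]]
force: [-0.6, -0.2, -3.3]
opening: 0.091
grasp_force: 30.0
```

Emit:
play_rows:
  moves:
    - [[1,0,0,0,0,0],[1,0,0,0,0,0],[0,0,0,0,0,0],[0,0,0,0,0,0]]

```text
time_s: 19.9
position: [0.5524, 0.1957, 0.2248]
tcp_rot: [[-0.256, 0.967, -0.0], [0.967, 0.256, -0.0], [-0.0, -0.0, -1.0]]
force: [-0.6, -0.1, -2.2]
opening: 0.092
grasp_force: 30.0
```

Now step 0.7 mm at a time until the inner wall is felt.

Emit:
play_rows:
  moves:
    - [[0.7,0,0,0,0,0],[0.7,0,0,0,0,0],[0,0,0,0,0,0],[0,0,0,0,0,0]]

```text
time_s: 20.3
position: [0.5521, 0.197, 0.2248]
tcp_rot: [[-0.256, 0.967, -0.0], [0.967, 0.256, -0.0], [-0.0, -0.0, -1.0]]
force: [-0.8, 0.2, -3.7]
opening: 0.09
grasp_force: 30.0
```

Emit:
play_rows:
  moves:
    - [[0.7,0,0,0,0,0],[0.7,0,0,0,0,0],[0,0,0,0,0,0],[0,0,0,0,0,0]]

```text
time_s: 20.7
position: [0.5517, 0.1984, 0.2249]
tcp_rot: [[-0.256, 0.967, 0.0], [0.967, 0.256, -0.0], [-0.0, 0.0, -1.0]]
force: [0.1, 1.7, -3.4]
opening: 0.086
grasp_force: 30.0
```

Emit:
play_rows:
  moves:
    - [[0.7,0,0,0,0,0],[0,0,0,0,0,0],[0,0,0,0,0,0]]

```text
time_s: 21.0
position: [0.5515, 0.1991, 0.2248]
tcp_rot: [[-0.256, 0.967, -0.0], [0.967, 0.256, 0.0], [0.0, -0.0, -1.0]]
force: [-0.8, -0.2, -3.8]
opening: 0.092
grasp_force: 30.0
```

Emit:
play_rows:
  moves:
    - [[0.7,0,0,0,0,0],[0,0,0,0,0,0],[0,0,0,0,0,0]]

```text
time_s: 21.3
position: [0.5513, 0.1997, 0.2249]
tcp_rot: [[-0.256, 0.967, 0.0], [0.967, 0.256, -0.0], [-0.0, 0.0, -1.0]]
force: [-1.0, 0.0, -2.9]
opening: 0.087
grasp_force: 30.0
```

Emit:
play_rows:
  moves:
    - [[0.7,0,0,0,0,0],[0,0,0,0,0,0],[0,0,0,0,0,0]]

```text
time_s: 21.6
position: [0.5511, 0.2004, 0.2248]
tcp_rot: [[-0.256, 0.967, -0.0], [0.967, 0.256, -0.0], [-0.0, -0.0, -1.0]]
force: [-0.2, -0.2, -3.4]
opening: 0.09
grasp_force: 30.0
```

Emit:
play_rows:
  moves:
    - [[0.7,0,0,0,0,0],[0,0,0,0,0,0],[0,0,0,0,0,0]]

```text
time_s: 21.9
position: [0.551, 0.2011, 0.2248]
tcp_rot: [[-0.256, 0.967, -0.0], [0.967, 0.256, -0.0], [-0.0, -0.0, -1.0]]
force: [-0.4, 0.4, -3.5]
opening: 0.083
grasp_force: 30.0
```

Emit:
play_rows:
  moves:
    - [[0.7,0,0,0,0,0],[0,0,0,0,0,0],[0,0,0,0,0,0]]

```text
time_s: 22.2
position: [0.5508, 0.2018, 0.2249]
tcp_rot: [[-0.256, 0.967, 0.0], [0.967, 0.256, -0.0], [-0.0, 0.0, -1.0]]
force: [0.1, -0.0, -2.7]
opening: 0.091
grasp_force: 30.0
```

Emit:
play_rows:
  moves:
    - [[0.7,0,0,0,0,0],[0,0,0,0,0,0],[0,0,0,0,0,0]]

```text
time_s: 22.5
position: [0.5506, 0.2024, 0.2249]
tcp_rot: [[-0.256, 0.967, 0.0], [0.967, 0.256, 0.0], [0.0, 0.0, -1.0]]
force: [0.1, -0.1, -3.2]
opening: 0.089
grasp_force: 30.0
```

Emit:
play_rows:
  moves:
    - [[0.7,0,0,0,0,0],[0,0,0,0,0,0],[0,0,0,0,0,0]]

```text
time_s: 22.8
position: [0.5504, 0.2031, 0.2248]
tcp_rot: [[-0.256, 0.967, -0.0], [0.967, 0.256, -0.0], [-0.0, -0.0, -1.0]]
force: [-1.2, 1.0, -2.8]
opening: 0.09
grasp_force: 30.0
```

Emit:
play_rows:
  moves:
    - [[0.7,0,0,0,0,0],[0,0,0,0,0,0],[0,0,0,0,0,0]]

```text
time_s: 23.1
position: [0.5503, 0.2038, 0.2249]
tcp_rot: [[-0.256, 0.967, -0.0], [0.967, 0.256, -0.0], [-0.0, -0.0, -1.0]]
force: [-0.2, -0.5, -2.5]
opening: 0.09
grasp_force: 30.0
```

Emit:
play_rows:
  moves:
    - [[0.7,0,0,0,0,0],[0,0,0,0,0,0],[0,0,0,0,0,0]]

```text
time_s: 23.4
position: [0.5501, 0.2045, 0.2248]
tcp_rot: [[-0.256, 0.967, -0.0], [0.967, 0.256, 0.0], [0.0, -0.0, -1.0]]
force: [0.2, 0.0, -3.1]
opening: 0.088
grasp_force: 30.0
```

Emit:
play_rows:
  moves:
    - [[0.7,0,0,0,0,0],[0,0,0,0,0,0],[0,0,0,0,0,0]]

```text
time_s: 23.7
position: [0.5499, 0.2051, 0.2249]
tcp_rot: [[-0.256, 0.967, 0.0], [0.967, 0.256, -0.0], [-0.0, 0.0, -1.0]]
force: [-0.5, -0.5, -3.0]
opening: 0.093
grasp_force: 30.0
```

Emit:
play_rows:
  moves:
    - [[0.7,0,0,0,0,0],[0,0,0,0,0,0],[0,0,0,0,0,0]]

```text
time_s: 24.0
position: [0.5498, 0.2056, 0.2248]
tcp_rot: [[-0.256, 0.967, 0.0], [0.967, 0.256, -0.0], [-0.0, -0.0, -1.0]]
force: [1.7, -0.1, -2.9]
opening: 0.09
grasp_force: 30.0
```

Emit:
play_rows:
  moves:
    - [[0.7,0,0,0,0,0],[0,0,0,0,0,0],[0,0,0,0,0,0]]

```text
time_s: 24.3
position: [0.5498, 0.2059, 0.2248]
tcp_rot: [[-0.256, 0.967, 0.0], [0.967, 0.256, -0.001], [-0.001, -0.0, -1.0]]
force: [0.3, -3.8, -3.2]
opening: 0.088
grasp_force: 30.0
```

Emit:
play_rows:
  moves:
    - [[-1.5,0,0,0,0,0],[-1.5,0,0,0,0,0],[0,0,0,0,0,0],[0,0,0,0,0,0]]

```text
time_s: 24.7
position: [0.5502, 0.2039, 0.2249]
tcp_rot: [[-0.256, 0.967, -0.0], [0.967, 0.256, 0.001], [0.001, -0.0, -1.0]]
force: [-0.2, -0.4, -3.2]
opening: 0.091
grasp_force: 30.0
```

Emit:
play_rows:
  moves:
    - [[0,0,1,0,0,0],[0,0,1,0,0,0],[0,0,0,0,0,0],[0,0,0,0,0,0]]

```text
time_s: 25.1
position: [0.5503, 0.2036, 0.2228]
tcp_rot: [[-0.256, 0.967, -0.0], [0.967, 0.256, 0.0], [0.0, -0.0, -1.0]]
force: [0.2, -0.3, -2.8]
opening: 0.09
grasp_force: 30.0
```

Emit:
play_rows:
  moves:
    - [[0,0,0.7,0,0,0],[0,0,0.5,0,0,0],[0,0,0,0,0,0],[0,0,0,0,0,0]]

```text
time_s: 25.5
position: [0.5503, 0.2036, 0.2216]
tcp_rot: [[-0.256, 0.967, -0.0], [0.967, 0.256, 0.0], [0.0, -0.0, -1.0]]
force: [0.2, 0.6, -3.3]
opening: 0.093
grasp_force: 30.0
```

Emit:
play_rows:
  moves:
    - [[0,0,0.7,0,0,0],[0,0,0,0,0,0],[0,0,0,0,0,0]]

```text
time_s: 25.8
position: [0.5503, 0.2036, 0.2209]
tcp_rot: [[-0.256, 0.967, -0.0], [0.967, 0.256, -0.0], [0.0, -0.0, -1.0]]
force: [0.2, 0.8, -3.9]
opening: 0.09
grasp_force: 30.0
```

Emit:
play_rows:
  moves:
    - [[0,0,1,0,0,0],[0,0,1,0,0,0],[0,0,0,0,0,0],[0,0,0,0,0,0]]

```text
time_s: 26.2
position: [0.5503, 0.2036, 0.2189]
tcp_rot: [[-0.256, 0.967, -0.0], [0.967, 0.256, -0.0], [0.0, -0.0, -1.0]]
force: [0.5, 0.0, -3.9]
opening: 0.092
grasp_force: 30.0
```

Emit:
play_rows:
  moves:
    - [[0,0,1,0,0,0],[0,0,1,0,0,0],[0,0,0,0,0,0],[0,0,0,0,0,0]]

```text
time_s: 26.6
position: [0.5503, 0.2036, 0.2169]
tcp_rot: [[-0.256, 0.967, -0.0], [0.967, 0.256, 0.0], [0.0, -0.0, -1.0]]
force: [0.4, -0.9, -2.2]
opening: 0.09
grasp_force: 30.0
```

Emit:
play_rows:
  moves:
    - [[0,0,1,0,0,0],[0,0,1,0,0,0],[0,0,0,0,0,0],[0,0,0,0,0,0]]

```text
time_s: 27.0
position: [0.5503, 0.2036, 0.2149]
tcp_rot: [[-0.256, 0.967, -0.0], [0.967, 0.256, -0.0], [-0.0, -0.0, -1.0]]
force: [0.3, -0.1, -2.9]
opening: 0.09
grasp_force: 30.0
```

Emit:
play_rows:
  moves:
    - [[0,0,0.7,0,0,0],[0,0,0.5,0,0,0],[0,0,0,0,0,0],[0,0,0,0,0,0]]

```text
time_s: 27.4
position: [0.5503, 0.2036, 0.2137]
tcp_rot: [[-0.256, 0.967, -0.0], [0.967, 0.256, -0.0], [0.0, -0.0, -1.0]]
force: [-0.6, 1.2, -2.6]
opening: 0.088
grasp_force: 30.0
```

Emit:
play_rows:
  moves:
    - [[0,0,0.6,0,0,0],[0,0,0,0,0,0],[0,0,0,0,0,0]]

```text
time_s: 27.7
position: [0.5503, 0.2036, 0.2131]
tcp_rot: [[-0.256, 0.967, -0.0], [0.967, 0.256, 0.0], [0.0, -0.0, -1.0]]
force: [-0.6, 0.4, -2.7]
opening: 0.085
grasp_force: 30.0
```

Emit:
play_rows:
  moves:
    - [[0,0,0.5,0,0,0],[0,0,0,0,0,0],[0,0,0,0,0,0]]

```text
time_s: 28.0
position: [0.5504, 0.2036, 0.2128]
tcp_rot: [[-0.256, 0.967, 0.0], [0.967, 0.256, 0.0], [-0.0, 0.0, -1.0]]
force: [0.2, 0.2, -1.3]
opening: 0.089
grasp_force: 30.0
```

Emit:
play_rows:
  moves:
    - [[0,0,0.3,0,0,0],[0,0,0,0,0,0],[0,0,0,0,0,0]]

```text
time_s: 28.3
position: [0.5504, 0.2036, 0.2127]
tcp_rot: [[-0.256, 0.967, 0.0], [0.967, 0.256, 0.0], [-0.0, 0.0, -1.0]]
force: [-1.0, 0.1, 0.2]
opening: 0.089
grasp_force: 30.0
```

Emit:
play_rows:
  moves:
    - [[0,0,0,0,0,0],[0,0,0,0,0,0],[0,0,0,0,0,0],[0,0,0,0,0,0],[0,0,0,0,0,0]]
  fingers: -0.2

```text
time_s: 28.8
position: [0.5504, 0.2036, 0.2123]
tcp_rot: [[-0.256, 0.967, 0.0], [0.967, 0.256, 0.0], [0.0, 0.0, -1.0]]
force: [-0.8, -0.4, -0.3]
opening: 0.383
grasp_force: 0.0
```

```bash
python3 plan.py .5503 .2036 .30 104.8;  python3 - <<'E'
from look import *
a=np.mean([shoot('scene')['image'].astype(float) for _ in range(3)],0).astype(np.uint8)
cv2.imwrite('pics/c9.png',cv2.resize(a[105:180,340:440],(800,600),interpolation=cv2.INTER_CUBIC))
E
```

```text
t 28.8 pos [0.5504 0.2036 0.2123] yaw 104.82 tilt [ 1.e-04  0.e+00 -1.e+00] F [-0.78 -0.36 -0.35] open 0.383 grip 0.0
[[[0.0, -0.0, -43.8, 0, 0, 0.0002], [0.0, -0.1, -43.9, 0, 0, 0.0002]]]
```

View pics/c9.png

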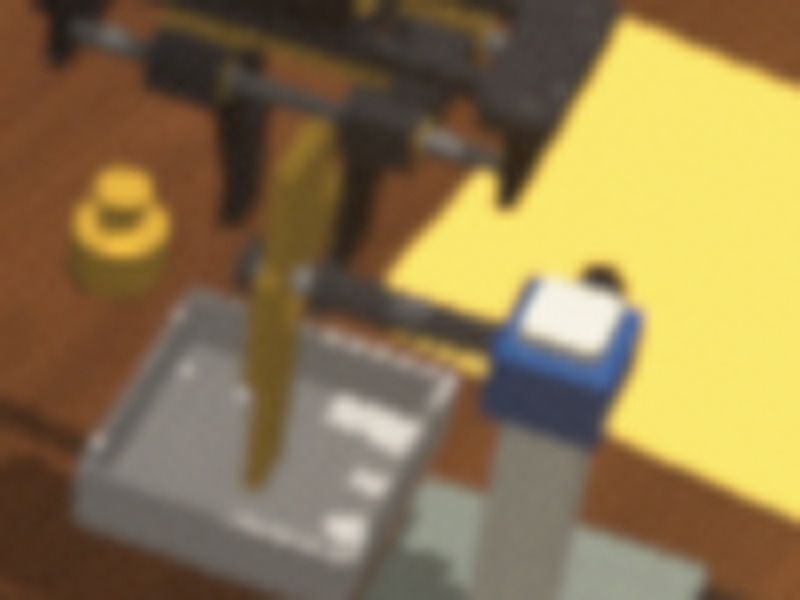

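The pan hangs between the collars: strap at (285,290), outer collar at (250,255), inner collar at (320,285). The fingers are clear on both sides, so I'll retreat upward.

Emit:
play_rows:
  moves:
    - [[0,0,-5,0,0,0],[0,0,-10,0,0,0],[0,0,-20,0,0,0],[0,0,-35,0,0,0],[0,0,-35,0,0,0]]

```text
time_s: 29.45
position: [0.5501, 0.2035, 0.3189]
tcp_rot: [[-0.256, 0.967, -0.0], [0.967, 0.256, -0.0], [0.0, -0.0, -1.0]]
force: [1.4, 0.1, 0.2]
opening: 0.398
grasp_force: 0.0
```

Emit:
play_rows:
  moves:
    - [[-30,0,-10,0,0,0],[-40,0,0,0,0,0],[-40,0,0,0,0,0],[-30,0,0,0,0,0],[0,0,0,0,0,0]]

```text
time_s: 29.95
position: [0.5875, 0.0645, 0.3284]
tcp_rot: [[-0.251, 0.968, 0.002], [0.968, 0.251, -0.002], [-0.002, 0.002, -1.0]]
force: [-0.2, 1.0, 0.5]
opening: 0.399
grasp_force: 0.0
```

Emit:
play_rows:
  moves:
    - [[0,0,0,0,0,0],[0,0,0,0,0,0],[0,0,0,0,0,0],[0,0,0,0,0,0],[0,0,0,0,0,0]]

```text
time_s: 30.45
position: [0.586, 0.0691, 0.3274]
tcp_rot: [[-0.257, 0.966, -0.0], [0.966, 0.257, 0.0], [0.0, -0.0, -1.0]]
force: [0.0, 0.8, 0.8]
opening: 0.401
grasp_force: 0.0
```

```bash
python3 - <<'E'
from look import *
a=np.mean([shoot('scene')['image'].astype(float) for _ in range(3)],0).astype(np.uint8)
b=np.mean([shoot('top')['image'].astype(float) for _ in range(3)],0).astype(np.uint8)
f=lambda i,r0,r1,c0,c1:cv2.resize(i[r0:r1,c0:c1],(400,300),interpolation=cv2.INTER_CUBIC)
cv2.imwrite('pics/c10.png',np.hstack([f(a,105,180,340,440),f(b,150,225,150,250)]))
E
```

```text
(no output)
```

View pics/c10.png

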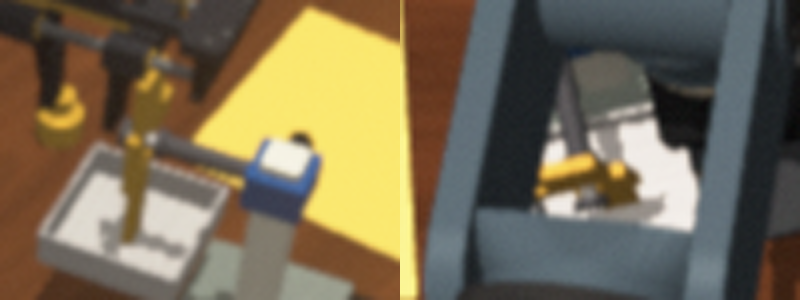

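Emit:
play_rows:
  moves:
    - [[0,0,0,0,0,0],[0,0,0,0,0,0],[0,0,0,0,0,0],[0,0,0,0,0,0],[0,0,0,0,0,0]]

```text
time_s: 31.25
position: [0.5862, 0.0682, 0.3274]
tcp_rot: [[-0.256, 0.967, 0.0], [0.967, 0.256, 0.0], [0.0, 0.0, -1.0]]
force: [-0.2, -0.0, 0.1]
opening: 0.399
grasp_force: 0.0
```

```bash
cat > st.py <<'E'
from look import *
a=np.mean([shoot('scene')['image'].astype(float) for _ in range(4)],0)
np.save('/tmp/f_%d.npy'%int(bot.read_state()['time_s']*100),a[105:200,330:440])
E
python3 st.py
```

Emit:
play_rows:
  moves:
    - [[0,0,0,0,0,0],[0,0,0,0,0,0],[0,0,0,0,0,0],[0,0,0,0,0,0],[0,0,0,0,0,0]]

```text
time_s: 31.95
position: [0.5861, 0.0683, 0.3273]
tcp_rot: [[-0.256, 0.967, -0.0], [0.967, 0.256, -0.0], [0.0, -0.0, -1.0]]
force: [0.0, -0.3, 0.5]
opening: 0.401
grasp_force: 0.0
```

```bash
python3 st.py; python3 - <<'E'
import glob,numpy as np
from look import *
f=sorted(glob.glob('/tmp/f_*.npy'));a,b=[np.load(x) for x in f[-2:]]
d=np.abs(a-b).max(2);print(f,d.max(),(d>15).sum())
# expected tray rim corners when home & level vs image: overlay
p=shoot('scene');im=cv2.resize(p['image'][105:205,330:440],(770,700),interpolation=cv2.INTER_CUBIC)[:600]
c=np.array([.5503,.2036,.1748-.104]);x=np.array([.967,.256,0]);y=np.array([-.256,.967,0])
for z in (.03,):
    q=[((proj(p,c+x*i*.055+y*j*.055+[0,0,z])-[330,105]+.5)*7-.5).astype(int) for i,j in((1,1),(1,-1),(-1,-1),(-1,1))]
    cv2.polylines(im,[np.array(q)],True,(0,255,0),1)
q=[((proj(p,c+y*j+[0,0,.168])-[330,105]+.5)*7-.5).astype(int) for j in(-.02,.02)]
cv2.line(im,tuple(map(int,q[0])),tuple(map(int,q[1])),(0,0,255),1)
cv2.imwrite('pics/c11.png',im)
E
```

```text
['/tmp/f_3145.npy', '/tmp/f_3215.npy'] 7.0 0
```

View pics/c11.png

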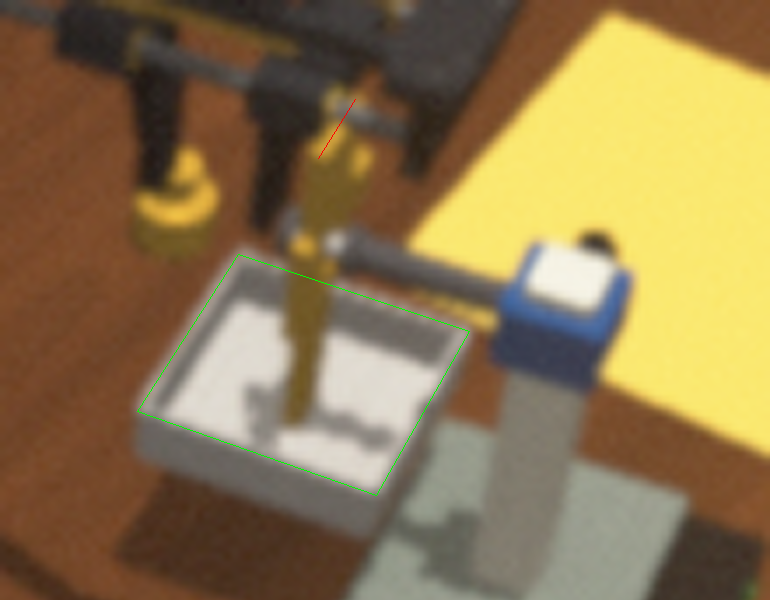

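The overlay of the predicted pose (level, pin fully home) matches the tray rim to within about a pixel. The pan is also still: nothing changed between two frames 0.7 s apart. I'll hand in.

```bash
python3 -c "
from rig import bot
print(bot.hand_in())"
```

```text
the job is handed in; nothing more can be done
None
```

The weighing pan hangs still and level on the scale, with the pin home in the strap's pocket. The gripper is clear, and the job was handed in at about 32 s.

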